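Clamp a specimen with the wing nut

ROBOT

A 6-joint arm with a two-finger parallel gripper is mounted at the origin on the work surface; the furniture and walls round the work are solid. World frame = base frame: x ahead of the robot, y to its left, z up, the work surface at z = 0. Lengths are in m, angles in degrees, forces in N, time in s.
With the tool pointing down it reaches from about 0.25 to 0.775 m from the base axis. Payload 8.9 kg.
Tool frame: the origin (TCP) lies midway between the tips of the shut fingers; the grasp point (between the pads) lies 19 mm behind it (r.hold_point_z is the distance from the TCP to the grasp point, in m); z points along the fingers, y is the line along which they close (so a half turn about z gives the same grasp; the last joint's range is limited). The gripper opens to 85 mm and grips with 20 to 120 N. Pads are 22 mm wide; open, the fingers measure 114 mm over their backs; the gripper's body (76 mm by 85 mm) begins 54 mm behind the grasp point. The pads swing forward as they close: fully open they stand 13 mm farther back than shut.
Start: joints at [-85.044, 16.656, -8.789, 64.555, 0, 82.019], TCP at [0.118, -0.512, 0.231] pointing down, gripper open.
Joint ranges: [-144.48, 144.48], [-52.06, 99.96], [-74.48, 78.29], [-112.23, 115.85], [-86.99, 84.42], [-180, 180]. Speed limits (degrees/s): [127.2, 127.2, 159.86, 180, 180, 180].

INTERFACE

Orientations are given as [roll, pitch, yaw] about the fixed x, y, z axes, in that order (R = Rz(yaw) Ry(pitch) Rx(roll)).
In Python, from plant import r gives the robot as it stands.
- The arm moves only by the shell command python3 -m creep 'ROWS' [FORCE]. ROWS is JSON, a list of rows, each an object of numbers: "tx", "ty", "tz": the shift along the tool's x, y, z in cm; "rx", "ry", "rz": the turn, a rotation vector about the tool's x, y, z in degrees; "hand": the opening, from -1 (shut) to 1 (fully open), so that 0 is half open. In form: [{"tx": .., "ty": .., "tz": .., "rx": .., "ry": .., "rz": .., "hand": ..}, ...]. A call has 1 to 10 rows; each row shifts and turns the commanded pose from where the row before left it, along the tool's axes as they then stand; what a row does not reach is not made up. A row lasts 1/12 s, in which the tool goes at most 41.7 mm and 7.16 degrees, less where a joint would pass 70% of its speed; a pose out of reach is approached as far as the arm can. A call with a gripper value outside its range is refused whole. The fingers move at their own pace and stop on an object; FORCE is the grip in N (left out, the last holds). Time passes only in rows, so rows that do not move let the fingers close. It gives the time, the measured TCP pose, the force, the opening and the grip force at its end, in the units of the state.
- r.read_state(): the state, without advancing time (a new reading comes with each control period).
- r.read_camera(name): name is "scene" or "side" or "wrist"; returns a dict with "frame" (384x512x3 uint8, red, green, blue), "range_z" (384x512 float32, m along the optical axis (not along the pixel's ray), 0 where there is no reading), "mtx" (3x3 intrinsics, pixels), "k1" (the pictures are not rectified: a ray, as slopes to the right and down, at radius r is drawn at 1 + k1 r^2 times it, then the intrinsics apply), "T" (4x4, takes a point from camera to world coordinates); the wrist camera has in their place "mount" (4x4, takes a point from camera to tool coordinates, whose origin is the TCP and whose axes are the flange's). Camera axes: x right, y down, z forward; pixel columns grow to the right and rows downward; lengths in m; the calibration is good to about 2 mm. A picture is of the moment at which its call begins: read the wrist's pose just before it.
- r.hand_in(): hands the job in; it is judged then, once.
The state is a dict: "time": time; "joint_positions": joint angles; "qvel": joint speeds; "effort": joint torques, N m; "eef_pos": TCP position; "ee_rot": TCP orientation; "ft_force": force on the tool from outside, world axes, zero at the start; "moment": the same for the moment, N m; "gripper_width": opening from 0.0 (shut) to 1.0 (fully open); "gripper_force": force on a finger pad.
Only numpy, scipy, OpenCV 4.12 (cv2) and the standard library are available. Lean on these libraries where they do the work, as an engineer would, in place of code of your own. Each camera call takes 0.05 s, during which the arm holds its last target. There are 200 camera calls.

TASK

Clamp the specimen: slide the black puck that stands on the clamp's base plate in under the strap until it sits against both dowels. Then, without taking it off the post, turn the wing nut backward (counter-clockwise from above) until it drops over the thread start, and turn it forward (clockwise) all the way to its stop, so that the strap holds the puck down. Leave the other things on the worktop where they are.

Things in the scene. Friction and masses are not known exactly. Their poses are not given: they have to be found in the camera images.
- clamp: Fixed specimen clamp: grey base plate 178 x 84 mm, 8 mm thick, with an upright steel post 14 mm thick, 80 mm high over the worktop. Origin on the post's axis at worktop height; z up; x along the plate from the post to the open end, where the specimen waits (plate x -49 to +129 mm, y -42 to +42 mm). Two dowels 8 mm thick, 10 mm high stand at x 34, y +-15 mm; a puck that touches both is seated.
- seat (a point): Where the middle of the specimen's underside belongs: on top of the base plate (8 mm above the worktop), 46 mm from the post axis along clamp x, under the strap's tip.
- post_axis (a point): Point on the post's axis on top of the base plate. The post has two short ribs of a coarse right-hand thread, hidden in the nut, with a flat land on top on which the nut stands at the start. From there a tooth on the land blocks turning forward; only backward leads to the thread start.
- strap (a joint): Strap sliding straight down the post: 0 up, positive down, m, at most 0.006; a weak spring (2 to 4 N) lifts it. Aluminium disc 42 mm across round the post, with a bar 20 mm wide reaching to clamp x = 50 mm; 6.6 mm thick. Up, its underside is 26.4 mm above the worktop, 3 mm above the specimen; it reads 0.003 on touching the specimen and 0.0035 when clamped.
- wing_nut: Dark steel wing nut standing loosely on the post, 31 mm high, hub 38 mm across. Origin in the middle of its underside, x along the wings. At the start its underside is 42.5 mm above the worktop and its x axis 0.85 to 1.6 rad clockwise (from above) of clamp x. It is the same either way round. Turn it by pushing a wing: about 1 N while free, 5 to 17 N while it tightens; it stays where left.
- drop_height (a point): Point on the post axis 33 mm above the worktop, where the nut's underside rests after its drop. Turned backward (counter-clockwise from above) until the wings lie along clamp x (within about 0.15 rad), the nut falls 9.5 mm onto the strap; a stop then lets it turn back at most about 0.25 rad past that line.
- run_end (a point): Point on the post axis 29.5 mm above the worktop: about where the nut's underside ends. Turned forward (clockwise) after the drop, the nut runs down about 2.9 mm per rad, pressing the strap down, to a solid stop about 2.2 rad clockwise of clamp x.
- wing_tip (a point): Middle of one wing's round tip, 51 mm from the nut's axis along nut x, 18 mm above its underside; the other wing is opposite. Wings: flat, upright, 8 mm thick (tips 11 mm), from the hub to 56 mm from the axis, 10 to 26 mm above the nut's underside.
- specimen: The specimen to clamp: black round puck with a bright metal inlay, 30 mm across, 15.4 mm high, 20 to 40 g, standing on the clamp's base plate (underside 8 mm above the worktop), 73 to 84 mm from the post along clamp x, up to 10 mm to either side. Origin in the middle of its underside.
- loupe: Bystander, to be left alone: black waisted stand loupe, 33 mm across, 35 mm high. Origin in the middle of its underside.
- other_specimen: Bystander, to be left alone: another black specimen puck, 30 mm across, 19 mm high, standing on the worktop. Origin in the middle of its underside.
- test_block: Bystander, to be left alone: flat round steel block, 50 mm across, 12 mm high. Origin in the middle of its underside.
- tweezers: Bystander, to be left alone: steel tweezers lying flat, 128 mm long. Origin in the middle of its underside.
- hex_key: Bystander, to be left alone: L-shaped hex key, 83 mm long. Origin in the middle of its underside.
- eyepiece: Bystander, to be left alone: microscope eyepiece, black on a bright tube, 32 mm across, 46 mm high. Origin in the middle of its underside.
- oil_bottle: Bystander, to be left alone: small dropper bottle, 35 mm across, 100 mm high. Origin in the middle of its underside.
- slide_box: Bystander, to be left alone: wooden box, 63 x 91 x 36 mm. Origin in the middle of its underside.
- putty_tin: Bystander, to be left alone: flat round tin, 66 mm across, 34 mm high. Origin in the middle of its underside.
Not all that is in view belongs to the job. Of the things that look like the clamp, take the one that is farthest from the robot's base at the start.

How it is judged (in metres and radians):
On the way, in this order (a step that is already met when the one before it is completed fails the run):
1. the specimen sits on its seat against the dowels, within 5 mm (distance between specimen and seat below 0.005 m), for 0.2 s.
2. the nut, on the post and upright, has dropped over the thread start (underside less than 36 mm above the worktop) (z of wing_nut in the frame of clamp below 0.036 m and horizontal distance between wing_nut and clamp below 0.005 m and angle between wing_nut's own z axis and vertical below 0.15 rad), for 0.1 s.
At the end, for the whole second after the job is handed in: The specimen is on its seat (within 5 mm), the wing nut is upright on the post and run down to or nearly to its stop (underside at most 30.5 mm above the worktop), and the strap bears on the specimen with more than 1.5 N; the nut is at rest (distance between specimen and seat below 0.005 m and z of wing_nut in the frame of clamp below 0.0305 m and horizontal distance between wing_nut and clamp below 0.005 m and angle between wing_nut's own z axis and vertical below 0.1 rad and value of joint strap above 0.0022 m and contact force between strap and specimen above 1.5 N and linear speed of wing_nut below 0.01 m/s); the robot touches nothing.
It fails at once if one of the other things on the worktop is moved by more than 30 mm (distance of any of loupe, other_specimen, test_block, tweezers, hex_key, eyepiece, oil_bottle, slide_box, putty_tin from where it was at the start of the episode above 0.03 m).
It fails at once if the nut is lifted off the post (z of wing_nut in the frame of clamp above 0.075 m).
It also fails if it takes over 64 s, if anything falls off the work surface, if the arm or the gripper's body presses on something with over 40 N, if the wrist force passes 120 N, or if a joint passes its speed limit or range.

## Working session

There is one attempt and no reset: what is moved stays moved. The work goes in short steps, Python scripts to look and compute and a shell command to move; the robot and the scene stay as the last step left them, time stands still between calls to the robot, and variables do not carry over. Pictures are saved under pics/ and viewed, at most 10 in all, crops included, and the job is handed in when it is done.

```bash
mkdir -p pics; ls
cat > h.py <<'E'
import numpy as np, cv2
from scipy.spatial.transform import Rotation as R
from plant import r
def cam(n):
    s=r.read_state(); c=r.read_camera(n)
    if 'T' not in c:
        T=np.eye(4); T[:3,:3]=R.from_euler('xyz',s['ee_rot'],degrees=True).as_matrix(); T[:3,3]=s['eef_pos']; c['T']=T@c['mount']
    return c
def cloud(c):
    h,w=c['range_z'].shape; K=c['mtx']; k=c['k1']
    uv=np.stack(np.meshgrid(np.arange(w),np.arange(h)),-1).reshape(-1,1,2).astype(float)
    p=cv2.undistortPoints(uv,K,np.array([k,0,0,0,0.])).reshape(h,w,2)
    z=c['range_z'][...,None]; P=np.concatenate([p*z,z],-1)
    W=P@c['T'][:3,:3].T+c['T'][:3,3]; W[c['range_z']==0]=np.nan
    return W
def save(n,im): cv2.imwrite('pics/'+n+'.png',cv2.cvtColor(im,cv2.COLOR_RGB2BGR))
E
python3 - <<'E'
from h import *
a=cam('scene');b=cam('side')
np.savez('s.npz',W=cloud(a),f=a['frame']);np.savez('d.npz',W=cloud(b),f=b['frame'])
save('a',cv2.resize(np.vstack([a['frame'],b['frame']]),(448,672))[:600*2] if 0 else cv2.resize(a['frame'],(800,600)))
save('b',cv2.resize(b['frame'],(800,600)))
print(r.read_state(), a['T'],b['T'])
E
```

```text
pics
{'time': 0.1, 'joint_positions': array([-8.50419419e+01,  1.66843796e+01, -8.82461308e+00,  6.45558371e+01,
        8.41451238e-05,  8.20203667e+01]), 'qvel': array([-0.02572177, -0.10566361,  0.05718537, -0.05124117,  0.01577229,
        0.02591907]), 'effort': array([ 1.62080742e-03, -5.37978315e+01,  3.31917500e+01,  9.24653228e-03,
       -1.85100253e-04,  9.95509509e-06]), 'eef_pos': array([ 0.11752892, -0.51128633,  0.2308156 ]), 'ee_rot': array([-1.79935810e+02, -9.08306189e-03,  1.29376863e+01]), 'ft_force': array([0.30194165, 0.43644845, 0.67414858]), 'moment': array([-0.0177211 , -0.02182797,  0.00400366]), 'gripper_force': 0.0, 'gripper_width': 0.9987315236816605} [[-0.70300147 -0.51867737  0.48658269 -0.21807787]
 [-0.71110001  0.50185658 -0.49241928  0.59512123]
 [ 0.01121202 -0.69218043 -0.7216374   1.01249372]
 [ 0.          0.          0.          1.        ]] [[ 0.95471663  0.22329326 -0.19661198  0.66512641]
 [ 0.29725145 -0.74379487  0.59867418 -0.76986534]
 [-0.01255907 -0.63000739 -0.77648758  1.01630449]
 [ 0.          0.          0.          1.        ]]
```

View pics/a.png

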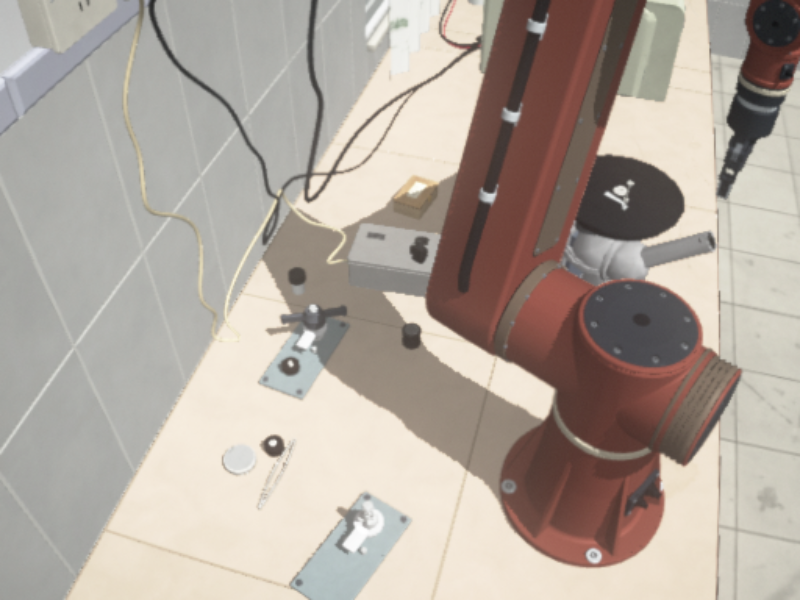

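View pics/b.png

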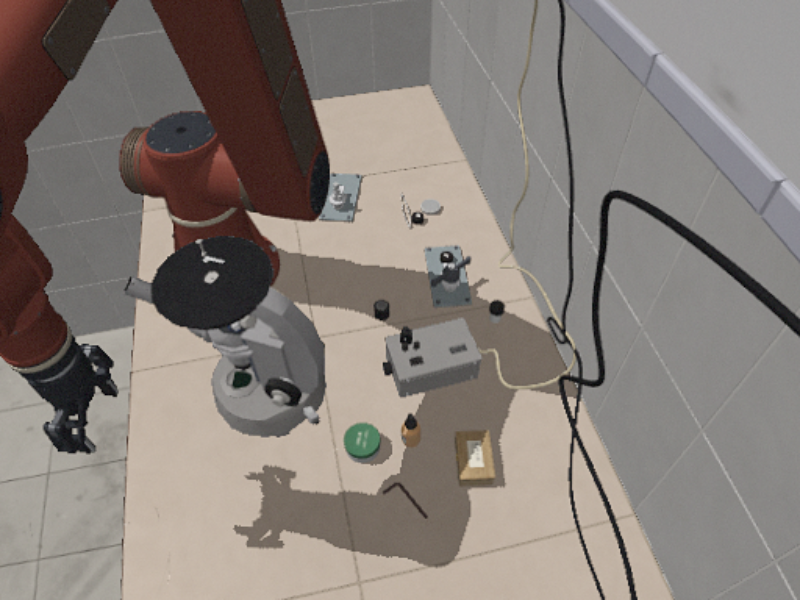

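Clamp candidates: in scene, (305,345) with a dark nut and a puck, and (355,545) with a bright nut and no puck. They are at (447,275) and (343,197) in side. Puck candidates in scene are (290,366) on the plate, (412,335) and (273,445) loose, and (297,275), the eyepiece. I choose the clamp at (305,345) and the puck at (290,366), and check them by position and in a crop.

Run:
```python
from h import *
for n in 'sd':
    d=np.load(n+'.npz');W=d['W'];f=d['f']
    q=lambda u,v:np.round(W[int(v*.64),int(u*.64)],3)
    pts=[(290,366),(313,312),(355,545),(412,335),(273,445),(297,275)] if n=='s' else [(447,257),(450,268),(343,197),(382,310),(418,217),(497,308)]
    for p in pts: print(n,p,q(*p))
    c=W[int((345 if n=='s' else 275)*.64),int((318 if n=='s' else 440)*.64)]
    m=(W[...,2]>.004)&(W[...,2]<.012)&(np.linalg.norm(W[...,:2]-q(*pts[0])[:2],axis=-1)<.2)
    v,u=np.where(m);cnt=W[m][:,:2]
    lab=cv2.connectedComponents(m.astype(np.uint8))[1]
    k=np.bincount(lab[m]).argmax();cnt=W[lab==k][:,:2]
    print('plate',cv2.minAreaRect((cnt*1000).astype(np.float32)))
    m=(W[...,2]>.052)&(W[...,2]<.072)&(np.linalg.norm(W[...,:2]-q(*pts[1])[:2],axis=-1)<.09)
    print('wings',cv2.minAreaRect((W[m][:,:2]*1000).astype(np.float32)))
    m=(W[...,2]>.074)&(W[...,2]<.09)&(np.linalg.norm(W[...,:2]-q(*pts[1])[:2],axis=-1)<.05)
    print('top',W[m].mean(0),m.sum())
    m=(W[...,2]>.020)&(W[...,2]<.026)&(np.linalg.norm(W[...,:2]-q(*pts[0])[:2],axis=-1)<.025)
    print('puck',W[m].mean(0),m.sum(),cv2.minAreaRect((W[m][:,:2]*1000).astype(np.float32)))
a=np.load('s.npz')['f'];b=np.load('d.npz')['f']
save('c',np.hstack([cv2.resize(a[180:270,155:235],(400,450)),cv2.resize(b[145:205,255:320],(400,450))]))
```

```text
s (290, 366) [0.475 0.173 0.025]
s (313, 312) [0.501 0.095 0.079]
s (355, 545) [0.161 0.309 0.034]
s (412, 335) [ 0.377 -0.014  0.035]
s (273, 445) [0.379 0.284 0.015]
s (297, 275) [0.617 0.039 0.042]
plate ((492.94580078125, 126.7493896484375), (89.0526351928711, 183.39186096191406), 21.529006958007812)
wings ((504.0845642089844, 92.5082015991211), (110.76359558105469, 31.952096939086914), 63.918601989746094)
top [0.50606144 0.0906837  0.07730021] 41
puck [0.47862171 0.16856015 0.02245099] 68 ((478.39703369140625, 168.796875), (26.148761749267578, 28.543289184570312), 20.90843391418457)
d (447, 257) [0.483 0.163 0.021]
d (450, 268) [0.508 0.08  0.078]
d (343, 197) [0.186 0.277 0.031]
d (382, 310) [ 0.392 -0.038  0.035]
d (418, 217) [0.38  0.278 0.018]
d (497, 308) [0.623 0.033 0.039]
plate ((510.1960144042969, 81.68215942382812), (88.54852294921875, 102.80413818359375), 26.71843719482422)
wings ((508.4610900878906, 86.26097106933594), (111.21089172363281, 36.630008697509766), 71.21887969970703)
top [0.50931063 0.08393707 0.07728775] 16
puck [0.48189101 0.16387971 0.02225536] 30 ((481.071533203125, 163.5130157470703), (26.913454055786133, 24.158052444458008), 4.283978462219238)
```

View pics/c.png

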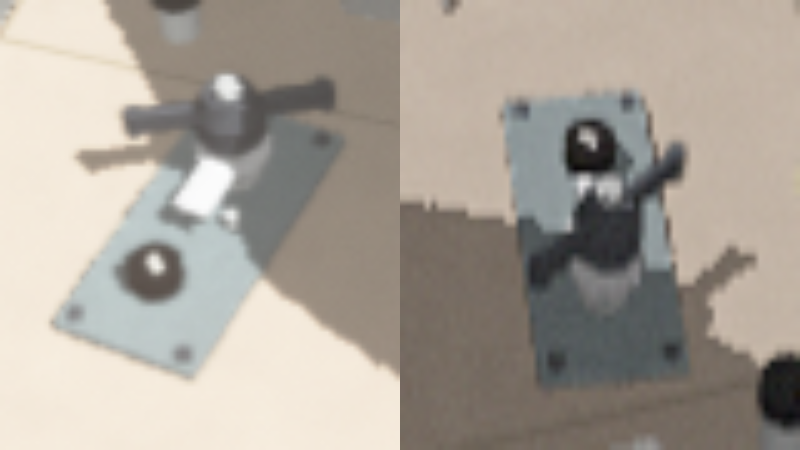

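Both crops show the chosen clamp. In the left half the puck with its bright inlay is at (155,270), the strap bar points at it (205,185), and the dark nut is at (230,110). I check obstacles on the travel path before moving.

Run:
```python
from h import *
for n in 'sd':
    W=np.load(n+'.npz')['W']; P=W[np.isfinite(W[...,2])]
    P=P[(P[:,2]<.6)&(np.hypot(P[:,0],P[:,1])>.2)]
    print(n,'max height cm, rows x .2...8, cols y -.6...3')
    for i in range(2,9):
        print(i,[int(100*max([0,*P[(abs(P[:,0]-i/10)<.05)&(abs(P[:,1]-j/10)<.05)][:,2]])) for j in range(-6,4)])
```

```text
s max height cm, rows x .2...8, cols y -.6...3
2 [0, 57, 31, 32, 36, 59, 59, 49, 1, 8]
3 [0, 0, 0, 31, 0, 0, 59, 44, 0, 1]
4 [0, 0, 0, 0, 0, 7, 3, 1, 1, 2]
5 [0, 0, 0, 0, 8, 12, 7, 8, 2, 0]
6 [0, 0, 0, 4, 7, 7, 7, 4, 59, 59]
7 [0, 0, 0, 4, 45, 46, 52, 58, 59, 0]
8 [0, 0, 0, 1, 45, 47, 51, 0, 0, 0]
d max height cm, rows x .2...8, cols y -.6...3
2 [55, 59, 31, 32, 36, 59, 27, 37, 3, 8]
3 [0, 0, 6, 31, 31, 59, 59, 43, 0, 0]
4 [0, 0, 3, 22, 22, 7, 3, 1, 1, 2]
5 [0, 0, 3, 10, 8, 11, 7, 8, 2, 0]
6 [0, 0, 3, 3, 7, 7, 7, 4, 59, 58]
7 [0, 0, 0, 4, 56, 1, 59, 59, 59, 0]
8 [0, 0, 1, 59, 59, 59, 59, 0, 0, 0]
```

```bash
python3 -m creep '[{"tz":-4.1},{"tz":-4.1},{"tz":-4.1},{"tz":-4.1},{"tx":3.9,"ty":-0.6},{"tx":3.9,"ty":-0.6},{"tx":3.9,"ty":-0.6},{"tx":3.9,"ty":-0.6},{"tx":3.9,"ty":-0.6}]' && python3 -m creep '[{"tx":3.9,"ty":-0.6},{"tx":3.9,"ty":-0.6},{"tx":3.9,"ty":-0.6},{"tx":3.9,"ty":-0.6},{"tx":1.2,"ty":-3.9},{"tx":1.2,"ty":-3.9},{"tx":1.2,"ty":-3.9},{"tx":1.2,"ty":-3.9}]'
```

```text
schema error: expected keys tx, ty, tz, rx, ry, rz, hand
```

```bash
python3 -m creep '[{"tx":0,"ty":0,"tz":-4.1,"rx":0,"ry":0,"rz":0,"hand":1},{"tx":0,"ty":0,"tz":-4.1,"rx":0,"ry":0,"rz":0,"hand":1},{"tx":0,"ty":0,"tz":-4.1,"rx":0,"ry":0,"rz":0,"hand":1},{"tx":0,"ty":0,"tz":-4.1,"rx":0,"ry":0,"rz":0,"hand":1},{"tx":3.9,"ty":-0.6,"tz":0,"rx":0,"ry":0,"rz":0,"hand":1},{"tx":3.9,"ty":-0.6,"tz":0,"rx":0,"ry":0,"rz":0,"hand":1},{"tx":3.9,"ty":-0.6,"tz":0,"rx":0,"ry":0,"rz":0,"hand":1},{"tx":3.9,"ty":-0.6,"tz":0,"rx":0,"ry":0,"rz":0,"hand":1},{"tx":3.9,"ty":-0.6,"tz":0,"rx":0,"ry":0,"rz":0,"hand":1}]'
```

```text
time: 0.85
eef_pos: [0.3023, -0.4377, 0.3952]
ee_rot: [-180.0, 0.0, 12.9]
ft_force: [0.2, -1.7, 0.1]
gripper_width: 0.998
gripper_force: 0.0
```

```bash
python3 -m creep '[{"tx":3.9,"ty":-0.6,"tz":0,"rx":0,"ry":0,"rz":0,"hand":1},{"tx":3.9,"ty":-0.6,"tz":0,"rx":0,"ry":0,"rz":0,"hand":1},{"tx":3.9,"ty":-0.6,"tz":0,"rx":0,"ry":0,"rz":0,"hand":1},{"tx":3.5,"ty":-0.6,"tz":0,"rx":0,"ry":0,"rz":0,"hand":1},{"tx":1.2,"ty":-3.9,"tz":0,"rx":0,"ry":0,"rz":0,"hand":1},{"tx":1.2,"ty":-3.9,"tz":0,"rx":0,"ry":0,"rz":0,"hand":1},{"tx":1.2,"ty":-3.9,"tz":0,"rx":0,"ry":0,"rz":0,"hand":1},{"tx":1.2,"ty":-3.9,"tz":0,"rx":0,"ry":0,"rz":0,"hand":1},{"tx":1.2,"ty":-3.9,"tz":0,"rx":0,"ry":0,"rz":0,"hand":1},{"tx":1.2,"ty":-3.9,"tz":0,"rx":0,"ry":0,"rz":0,"hand":1}]' && python3 -m creep '[{"tx":1.2,"ty":-3.9,"tz":0,"rx":0,"ry":0,"rz":0,"hand":1},{"tx":1.2,"ty":-3.9,"tz":0,"rx":0,"ry":0,"rz":0,"hand":1},{"tx":1.2,"ty":-3.9,"tz":0,"rx":0,"ry":0,"rz":0,"hand":1},{"tx":1.2,"ty":-3.9,"tz":0,"rx":0,"ry":0,"rz":0,"hand":1},{"tx":1.2,"ty":-3.9,"tz":0,"rx":0,"ry":0,"rz":0,"hand":1},{"tx":0,"ty":0,"tz":0,"rx":0,"ry":0,"rz":-7,"hand":0},{"tx":0,"ty":0,"tz":0,"rx":0,"ry":0,"rz":-7,"hand":0},{"tx":0,"ty":0,"tz":0,"rx":0,"ry":0,"rz":-7,"hand":0},{"tx":0,"ty":0,"tz":0,"rx":0,"ry":0,"rz":-7,"hand":0},{"tx":0,"ty":0,"tz":0,"rx":0,"ry":0,"rz":-7,"hand":0}]' && python3 -m creep '[{"tx":0,"ty":0,"tz":1,"rx":0,"ry":0,"rz":-7,"hand":-0.6},{"tx":0,"ty":0,"tz":1,"rx":0,"ry":0,"rz":-7,"hand":-0.6},{"tx":0,"ty":0,"tz":1,"rx":0,"ry":0,"rz":-7,"hand":-0.6},{"tx":0,"ty":0,"tz":1,"rx":0,"ry":0,"rz":-7,"hand":-0.6},{"tx":0,"ty":0,"tz":1,"rx":0,"ry":0,"rz":-7,"hand":-0.6},{"tx":0,"ty":0,"tz":1,"rx":0,"ry":0,"rz":-7,"hand":-0.6},{"tx":0,"ty":0,"tz":1,"rx":0,"ry":0,"rz":-7,"hand":-0.6},{"tx":0,"ty":0,"tz":1,"rx":0,"ry":0,"rz":-7,"hand":-0.6},{"tx":0,"ty":0,"tz":1,"rx":0,"ry":0,"rz":-7,"hand":-0.6},{"tx":0,"ty":0,"tz":0,"rx":0,"ry":0,"rz":0,"hand":-0.6}]'
cat > look.py <<'E'
import sys
from h import *
c=cam('wrist');W=cloud(c);np.savez('w.npz',W=W,f=c['frame'],T=c['T'])
s=r.read_state();print(s['eef_pos'],s['ee_rot'],s['ft_force'],s['gripper_width'],s['time'])
print('mount',np.round(c['mount'],3).tolist())
if len(sys.argv)>1: save(sys.argv[1],c['frame'])
E
python3 look.py e
```

```text
time: 1.68
eef_pos: [0.461, -0.1352, 0.395]
ee_rot: [-180.0, 0.0, 12.9]
ft_force: [1.6, -0.2, 0.5]
gripper_width: 1.003
gripper_force: 0.0
time: 2.52
eef_pos: [0.4761, 0.0665, 0.395]
ee_rot: [-180.0, 0.0, 48.3]
ft_force: [0.5, 0.9, -0.7]
gripper_width: 0.499
gripper_force: 0.0
time: 3.35
eef_pos: [0.4752, 0.0663, 0.3034]
ee_rot: [-179.8, -0.1, 111.3]
ft_force: [0.3, -0.2, 0.2]
gripper_width: 0.201
gripper_force: 0.0
[0.47552396 0.06629568 0.304478  ] [-1.79881638e+02 -4.57511746e-02  1.10819599e+02] [ 0.2277664  -0.27041547  0.5776313 ] 0.20289144915931243 3.4
mount [[-0.0, -0.957, -0.289, 0.073], [1.0, 0.0, -0.001, 0.0], [0.001, -0.289, 0.957, -0.142], [0.0, 0.0, 0.0, 1.0]]
```

View pics/e.png

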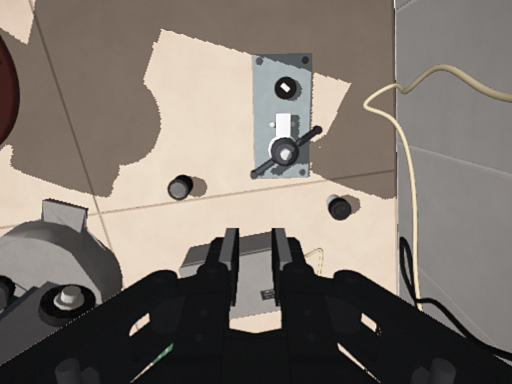

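The wrist view shows the plate (252–312, 53–178), the puck at (286,88), the strap bar at (283,125), the nut at (285,152), and wing tips at (254,175) and (318,129). I measure from this.

```bash
cat > meas.py <<'E'
from h import *
d=np.load('w.npz');W=d['W']
def blob(lo,hi,c,rad): return W[(W[...,2]>lo)&(W[...,2]<hi)&(np.linalg.norm(W[...,:2]-c,axis=-1)<rad)]
C=np.array([.49,.12])
m=((W[...,2]>.004)&(W[...,2]<.014)&(np.linalg.norm(W[...,:2]-C,axis=-1)<.14)).astype(np.uint8)
l=cv2.connectedComponents(m)[1];k=np.bincount(l[l>0]).argmax()
rc=cv2.minAreaRect((W[l==k][:,:2]*1000).astype(np.float32));print('plate',rc)
t=blob(.066,.085,[.507,.089],.022);print('nut/post top',(t.max(0)+t.min(0))/2,len(t))
a=np.deg2rad(111.5)
p=blob(.02,.0255,[.48,.167],.022);q=(p.max(0)+p.min(0))/2;print('puck',q,p.mean(0),len(p))
w=blob(.038,.078,[.507,.089],.062);w=w[np.linalg.norm(w[:,:2]-[.507,.089],axis=1)>.026]
c=w[:,:2]-[.507,.089];e=c[c[:,1]>0].mean(0),c[c[:,1]<0].mean(0)
D=e[0]-e[1];print('wing',np.degrees(np.arctan2(D[1],D[0])),e,w[:,2].max(),len(w))
E
python3 meas.py
```

```text
plate ((489.6846008300781, 131.6549072265625), (84.07728576660156, 163.2335205078125), 22.30649185180664)
nut/post top [0.50783304 0.08830475 0.07378974] 469
puck [0.47973819 0.16615232 0.02240016] [0.47957562 0.16622684 0.02242702] 384
wing 57.18156386172214 (array([0.02250996, 0.03424358]), array([-0.02217544, -0.03504561])) 0.0704426021449 357
```

```bash
python3 -m creep '[{"tx":0,"ty":0,"tz":0,"rx":0,"ry":0,"rz":-1.1,"hand":-0.6},{"tx":3.2,"ty":0.95,"tz":2,"rx":0,"ry":0,"rz":0,"hand":-0.6},{"tx":3.2,"ty":0.95,"tz":2,"rx":0,"ry":0,"rz":0,"hand":-0.6},{"tx":3.2,"ty":0.95,"tz":2,"rx":0,"ry":0,"rz":0,"hand":-0.6},{"tx":3.2,"ty":0.95,"tz":2,"rx":0,"ry":0,"rz":0,"hand":-0.6},{"tx":0,"ty":0,"tz":4,"rx":0,"ry":0,"rz":0,"hand":-0.6},{"tx":0,"ty":0,"tz":4,"rx":0,"ry":0,"rz":0,"hand":-0.6},{"tx":0,"ty":0,"tz":4,"rx":0,"ry":0,"rz":0,"hand":-0.6},{"tx":0,"ty":0,"tz":4,"rx":0,"ry":0,"rz":0,"hand":-0.6},{"tx":0,"ty":0,"tz":0,"rx":0,"ry":0,"rz":0,"hand":-0.6}]'
cat > rel.py <<'E'
from h import *
s=r.read_state();d=s['eef_pos'][:2]-[.5077,.0882];a=np.deg2rad(112)
x=np.array([np.cos(a),np.sin(a)]);y=np.array([-x[1],x[0]])
print('clamp xyz mm',np.round([1e3*d@x,1e3*d@y,1e3*s['eef_pos'][2]],1),'yaw',s['ee_rot'][2],'polar r,phi',1e3*np.hypot(*d),np.degrees(np.arctan2(d[1],d[0])),'F',s['ft_force'].round(1),'q',s['joint_positions'].round(0))
E
python3 rel.py
```

```text
time: 4.23
eef_pos: [0.4593, 0.1982, 0.0599]
ee_rot: [-179.5, -0.1, 111.9]
ft_force: [-1.8, -0.5, -0.5]
gripper_width: 0.197
gripper_force: 0.0
clamp xyz mm [120.1   3.7  59.9] yaw 111.90467196741956 polar r,phi 120.1622834695009 113.77200047360846 F [-1.8 -0.5 -0.5] q [ 15.  24. -27.  40.  -0.  83.]
```

```bash
python3 -m creep '[{"tx":0,"ty":0.35,"tz":2.3,"rx":0,"ry":0,"rz":0,"hand":-0.6},{"tx":0,"ty":0,"tz":1.5,"rx":0,"ry":0,"rz":0,"hand":-0.6},{"tx":0,"ty":0,"tz":0,"rx":0,"ry":0,"rz":0,"hand":-0.6},{"tx":0,"ty":0,"tz":0,"rx":0,"ry":0,"rz":0,"hand":-0.6}]'; python3 rel.py
```

```text
time: 4.57
eef_pos: [0.4674, 0.2007, 0.0288]
ee_rot: [180.0, 0.0, 112.0]
ft_force: [0.3, 0.5, 0.9]
gripper_width: 0.202
gripper_force: 0.0
clamp xyz mm [119.4  -4.8  28.8] yaw 111.96803781837704 polar r,phi 119.46320037137636 109.69522661874878 F [0.3 0.5 0.9] q [ 15.  27. -28.  35.  -0.  83.]
```

```bash
python3 -m creep '[{"tx":0,"ty":-0.4,"tz":1,"rx":0,"ry":0,"rz":0,"hand":-0.6},{"tx":0,"ty":0,"tz":0.6,"rx":0,"ry":0,"rz":0,"hand":-0.6},{"tx":0,"ty":0,"tz":0,"rx":0,"ry":0,"rz":0,"hand":-0.6},{"tx":0,"ty":0,"tz":0,"rx":0,"ry":0,"rz":0,"hand":-0.6},{"tx":0,"ty":0,"tz":0,"rx":0,"ry":0,"rz":0,"hand":-0.6}]'; python3 rel.py
```

```text
time: 4.98
eef_pos: [0.4637, 0.1992, 0.0123]
ee_rot: [179.9, 0.0, 112.0]
ft_force: [0.4, -1.0, 0.7]
gripper_width: 0.2
gripper_force: 0.0
clamp xyz mm [119.4  -0.8  12.3] yaw 112.02513834176852 polar r,phi 119.43294324956558 111.61295696482706 F [ 0.4 -1.   0.7] q [ 15.  28. -29.  33.   0.  83.]
```

```bash
python3 -m creep '[{"tx":-0.5,"ty":0,"tz":0,"rx":0,"ry":0,"rz":0,"hand":-0.6},{"tx":-0.5,"ty":0,"tz":0,"rx":0,"ry":0,"rz":0,"hand":-0.6},{"tx":-0.5,"ty":0,"tz":0,"rx":0,"ry":0,"rz":0,"hand":-0.6},{"tx":-0.5,"ty":0,"tz":0,"rx":0,"ry":0,"rz":0,"hand":-0.6},{"tx":-0.5,"ty":0,"tz":0,"rx":0,"ry":0,"rz":0,"hand":-0.6},{"tx":-0.5,"ty":0,"tz":0,"rx":0,"ry":0,"rz":0,"hand":-0.6},{"tx":-0.5,"ty":0,"tz":0,"rx":0,"ry":0,"rz":0,"hand":-0.6},{"tx":-0.5,"ty":0,"tz":0,"rx":0,"ry":0,"rz":0,"hand":-0.6},{"tx":-0.4,"ty":0,"tz":0,"rx":0,"ry":0,"rz":0,"hand":-0.6},{"tx":0,"ty":0,"tz":0,"rx":0,"ry":0,"rz":0,"hand":-0.6}]'; python3 rel.py; python3 -m creep '[{"tx":-0.1,"ty":0,"tz":0,"rx":0,"ry":0,"rz":0,"hand":-0.6},{"tx":-0.1,"ty":0,"tz":0,"rx":0,"ry":0,"rz":0,"hand":-0.6},{"tx":0,"ty":0,"tz":0,"rx":0,"ry":0,"rz":0,"hand":-0.6},{"tx":0,"ty":0,"tz":0,"rx":0,"ry":0,"rz":0,"hand":-0.6}]'; python3 rel.py
```

```text
time: 5.82
eef_pos: [0.4798, 0.1575, 0.0113]
ee_rot: [180.0, 0.0, 112.0]
ft_force: [-0.5, -0.1, 0.5]
gripper_width: 0.2
gripper_force: 0.0
clamp xyz mm [74.7 -0.1 11.3] yaw 111.99540133491595 polar r,phi 74.67247546727788 111.90288010660696 F [-0.5 -0.1  0.5] q [ 10.  28. -29.  33.  -0.  78.]
time: 6.15
eef_pos: [0.4802, 0.1565, 0.0113]
ee_rot: [-180.0, -0.0, 112.0]
ft_force: [0.9, 0.2, -0.5]
gripper_width: 0.197
gripper_force: 0.0
clamp xyz mm [73.6 -0.1 11.3] yaw 112.04749857161272 polar r,phi 73.62445514010437 111.95605158141036 F [ 0.9  0.2 -0.5] q [ 10.  28. -29.  33.  -0.  78.]
```

```bash
for i in 1 2; do python3 -m creep '[{"tx":-0.1,"ty":0,"tz":0,"rx":0,"ry":0,"rz":0,"hand":-0.6},{"tx":-0.1,"ty":0,"tz":0,"rx":0,"ry":0,"rz":0,"hand":-0.6},{"tx":0,"ty":0,"tz":0,"rx":0,"ry":0,"rz":0,"hand":-0.6},{"tx":0,"ty":0,"tz":0,"rx":0,"ry":0,"rz":0,"hand":-0.6}]' >/dev/null; python3 rel.py; done; python3 look.py f
```

```text
clamp xyz mm [71.5 -0.1 11.3] yaw 112.03433214388748 polar r,phi 71.45878354712079 111.9406125616497 F [-0.4 -0.3  0. ] q [ 10.  28. -29.  33.  -0.  77.]
clamp xyz mm [69.7 -0.3 11.4] yaw 112.04258441042 polar r,phi 69.69224962678705 111.77565049470262 F [ 0.1  2.6 -0.7] q [  9.  28. -29.  33.   0.  77.]
[0.48183278 0.1529059  0.0113416 ] [ 1.79981297e+02 -2.54489411e-02  1.12040871e+02] [-0.11374847  2.57908352  0.11041609] 0.20246164612088663 6.8667
mount [[-0.0, -0.957, -0.289, 0.073], [1.0, 0.0, -0.001, 0.0], [0.001, -0.289, 0.957, -0.142], [0.0, 0.0, 0.0, 1.0]]
```

View pics/f.png

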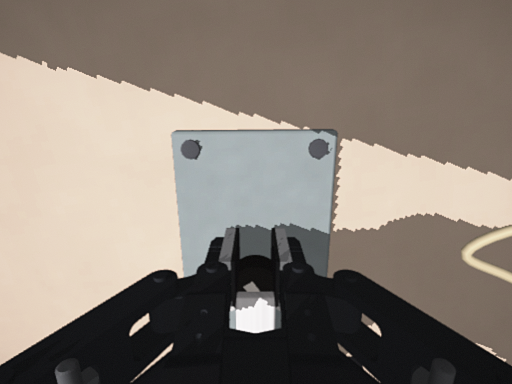

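The puck (255,275) sits between the fingers at the strap's tip, and the contact force has risen at the predicted position. One more millimetre, then I back off and rise.

```bash
python3 -m creep '[{"tx":-0.1,"ty":0,"tz":0,"rx":0,"ry":0,"rz":0,"hand":-0.6},{"tx":0,"ty":0,"tz":0,"rx":0,"ry":0,"rz":0,"hand":-0.6},{"tx":0,"ty":0,"tz":0,"rx":0,"ry":0,"rz":0,"hand":-0.6}]'; python3 rel.py; python3 -m creep '[{"tx":0.5,"ty":0,"tz":0,"rx":0,"ry":0,"rz":0,"hand":-0.6},{"tx":1.5,"ty":0,"tz":0,"rx":0,"ry":0,"rz":0,"hand":-0.6},{"tx":2,"ty":0,"tz":-2,"rx":0,"ry":0,"rz":0,"hand":-0.6},{"tx":0,"ty":0,"tz":-4,"rx":0,"ry":0,"rz":0,"hand":-0.6},{"tx":0,"ty":0,"tz":-4,"rx":0,"ry":0,"rz":0,"hand":-0.6},{"tx":-4,"ty":0,"tz":0,"rx":0,"ry":0,"rz":0,"hand":-0.6},{"tx":-4,"ty":0,"tz":-1,"rx":0,"ry":0,"rz":0,"hand":-0.6},{"tx":-4,"ty":0,"tz":-1,"rx":0,"ry":0,"rz":0,"hand":-0.6},{"tx":-4,"ty":0,"tz":-1,"rx":0,"ry":0,"rz":0,"hand":-0.6},{"tx":-4,"ty":0,"tz":-1,"rx":0,"ry":0,"rz":0,"hand":-0.6}]'; python3 -m creep '[{"tx":0,"ty":0,"tz":0,"rx":0,"ry":0,"rz":0,"hand":-0.6},{"tx":0,"ty":0,"tz":0,"rx":0,"ry":0,"rz":0,"hand":-0.6}]'>/dev/null;python3 rel.py;python3 look.py g
```

```text
time: 7.12
eef_pos: [0.482, 0.1525, 0.0114]
ee_rot: [180.0, -0.1, 112.1]
ft_force: [-1.1, 6.7, 0.2]
gripper_width: 0.201
gripper_force: 2.8
clamp xyz mm [69.3 -0.3 11.4] yaw 112.06548573528757 polar r,phi 69.25462932646775 111.73993244959459 F [-1.1  6.7  0.2] q [  9.  28. -29.  33.   0.  77.]
time: 7.95
eef_pos: [0.5423, 0.0015, 0.1519]
ee_rot: [-180.0, 0.0, 112.0]
ft_force: [1.4, 1.7, -0.9]
gripper_width: 0.202
gripper_force: 0.0
clamp xyz mm [-9.380e+01 -1.000e-01  1.516e+02] yaw 111.8228773616592 polar r,phi 93.84171465008951 -67.95170161728957 F [-0.5  0.1 -0.2] q [ -8.  22. -14.  54.  -0.  61.]
[0.54186936 0.00273484 0.15107124] [-1.79958206e+02  1.31859589e-04  1.11925960e+02] [-0.13673591  0.33804714 -0.86618457] 0.19904038945789687 8.1667
mount [[-0.0, -0.957, -0.289, 0.073], [1.0, 0.0, -0.001, 0.0], [0.001, -0.289, 0.957, -0.142], [0.0, 0.0, 0.0, 1.0]]
```

View pics/g.png

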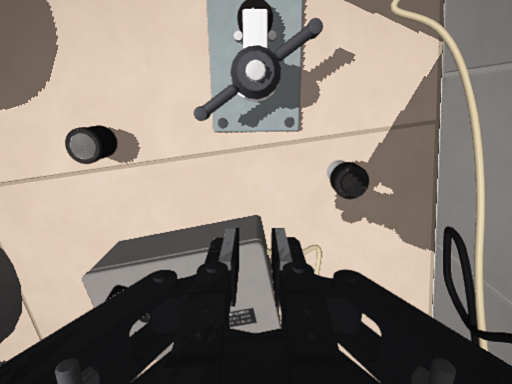

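The puck (255,15) is against both dowels (238,36) and (273,36), under the strap. The nut is centred at (255,70), with wing tips at (202,113) and (316,27). I remeasure the nut.

```bash
python3 meas.py
```

```text
plate ((512.45556640625, 77.76542663574219), (84.2879409790039, 75.57875061035156), 22.570159912109375)
nut/post top [0.50804977 0.08820469 0.07354132] 1646Traceback (most recent call last):
  File "meas.py", line 10, in <module>
    p=blob(.02,.0255,[.48,.167],.022);q=(p.max(0)+p.min(0))/2;print('puck',q,p.mean(0),len(p))
                                         ~~~~~^^^
    return umr_maximum(a, axis, None, out, keepdims, initial, where)
ValueError: zero-size array to reduction operation maximum which has no identity
```

```bash
python3 -m creep '[{"tx":3.35,"ty":-1.73,"tz":0,"rx":0,"ry":0,"rz":0,"hand":-0.45},{"tx":3.35,"ty":-1.73,"tz":0,"rx":0,"ry":0,"rz":0,"hand":-0.45},{"tx":0,"ty":0,"tz":0,"rx":0,"ry":0,"rz":-7,"hand":-0.45},{"tx":0,"ty":0,"tz":0,"rx":0,"ry":0,"rz":-7,"hand":-0.45},{"tx":0,"ty":0,"tz":0,"rx":0,"ry":0,"rz":-7,"hand":-0.45},{"tx":0,"ty":0,"tz":0,"rx":0,"ry":0,"rz":-7,"hand":-0.45},{"tx":0,"ty":0,"tz":0,"rx":0,"ry":0,"rz":-7,"hand":-0.45},{"tx":0,"ty":0,"tz":0,"rx":0,"ry":0,"rz":-7,"hand":-0.45},{"tx":0,"ty":0,"tz":0,"rx":0,"ry":0,"rz":-7,"hand":-0.45},{"tx":0,"ty":0,"tz":0,"rx":0,"ry":0,"rz":-7,"hand":-0.45}]' >/dev/null;  python3 -m creep '[{"tx":0,"ty":0,"tz":0,"rx":0,"ry":0,"rz":-7,"hand":-0.45},{"tx":0,"ty":0,"tz":0,"rx":0,"ry":0,"rz":-7,"hand":-0.45},{"tx":0,"ty":0,"tz":0,"rx":0,"ry":0,"rz":-7,"hand":-0.45},{"tx":0,"ty":0,"tz":0,"rx":0,"ry":0,"rz":-7,"hand":-0.45},{"tx":0,"ty":0,"tz":0,"rx":0,"ry":0,"rz":-7,"hand":-0.45},{"tx":0,"ty":0,"tz":0,"rx":0,"ry":0,"rz":-7,"hand":-0.45},{"tx":0,"ty":0,"tz":0,"rx":0,"ry":0,"rz":-7,"hand":-0.45},{"tx":0,"ty":0,"tz":0,"rx":0,"ry":0,"rz":-7,"hand":-0.45},{"tx":0,"ty":0,"tz":0,"rx":0,"ry":0,"rz":-7,"hand":-0.45},{"tx":0,"ty":0,"tz":0,"rx":0,"ry":0,"rz":-6,"hand":-0.45}]'>/dev/null;  python3 -m creep '[{"tx":0,"ty":0,"tz":1,"rx":0,"ry":0,"rz":0,"hand":-0.45},{"tx":0,"ty":0,"tz":1,"rx":0,"ry":0,"rz":0,"hand":-0.45},{"tx":0,"ty":0,"tz":1,"rx":0,"ry":0,"rz":0,"hand":-0.45},{"tx":0,"ty":0,"tz":0,"rx":0,"ry":0,"rz":0,"hand":-0.45},{"tx":0,"ty":0,"tz":0,"rx":0,"ry":0,"rz":0,"hand":-0.45}]'; python3 rel.py
```

```text
time: 10.25
eef_pos: [0.4837, 0.0535, 0.1208]
ee_rot: [179.9, -0.1, -122.9]
ft_force: [-0.3, 1.2, 0.5]
gripper_width: 0.276
gripper_force: 0.0
clamp xyz mm [-23.1  35.3 120.8] yaw -122.87543338630068 polar r,phi 42.175867096762786 -124.751259736376 F [-0.3  1.2  0.5] q [ -2.  18. -25.  47.  -0. -59.]
```

```bash
sed -i 's/.5077,.0882/.508,.0882/' rel.py; python3 -m creep '[{"tx":0,"ty":-0.15,"tz":1.5,"rx":0,"ry":0,"rz":0,"hand":-0.45},{"tx":0,"ty":0,"tz":1.5,"rx":0,"ry":0,"rz":0,"hand":-0.45},{"tx":0,"ty":0,"tz":1.5,"rx":0,"ry":0,"rz":0,"hand":-0.45},{"tx":0,"ty":0,"tz":1.2,"rx":0,"ry":0,"rz":0,"hand":-0.45},{"tx":0,"ty":0,"tz":1.2,"rx":0,"ry":0,"rz":0,"hand":-0.45},{"tx":0,"ty":0,"tz":0,"rx":0,"ry":0,"rz":0,"hand":-0.45},{"tx":0,"ty":0,"tz":0,"rx":0,"ry":0,"rz":0,"hand":-0.45}]'; python3 rel.py; python3 look.py k
```

```text
time: 10.83
eef_pos: [0.4858, 0.0521, 0.0525]
ee_rot: [180.0, -0.0, -122.9]
ft_force: [0.6, -0.0, 1.2]
gripper_width: 0.275
gripper_force: 0.0
clamp xyz mm [-25.1  34.1  52.5] yaw -122.92545012262036 polar r,phi 42.34837495544341 -121.6077379327283 F [ 0.6 -0.   1.2] q [ -2.  23. -29.  37.  -0. -60.]
[0.48637734 0.05208796 0.05298426] [-1.79983602e+02  8.77936243e-03 -1.22933423e+02] [ 0.40983545  0.45417804 -0.10708489] 0.27472780385870954 10.8833
mount [[-0.0, -0.958, -0.288, 0.074], [1.0, -0.0, 0.0, -0.001], [-0.0, -0.288, 0.958, -0.142], [0.0, 0.0, 0.0, 1.0]]
```

Run:
```python
from h import *
c=cam('side');save('l',np.hstack([cv2.resize(c['frame'][135:215,245:330],(400,400)),cv2.resize(cv2.imread('pics/k.png')[...,::-1],(400,400))]))
```

```text
(no output)
```

View pics/l.png

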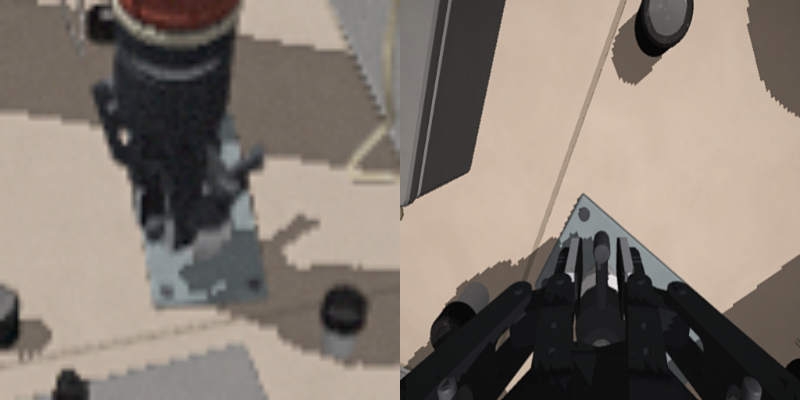

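The wing at (600,250, right half) lies centred between the fingers. Now I turn it backward in an orbit.

```bash
python3 -m creep '[{"tx":-0.02,"ty":-0.44,"tz":0,"rx":0,"ry":0,"rz":-6,"hand":-0.45},{"tx":-0.02,"ty":-0.44,"tz":0,"rx":0,"ry":0,"rz":-6,"hand":-0.45},{"tx":-0.02,"ty":-0.44,"tz":0,"rx":0,"ry":0,"rz":-6,"hand":-0.45},{"tx":-0.02,"ty":-0.44,"tz":0,"rx":0,"ry":0,"rz":-6,"hand":-0.45},{"tx":0,"ty":0,"tz":0,"rx":0,"ry":0,"rz":0,"hand":-0.45}]'; python3 rel.py
```

```text
time: 11.35
eef_pos: [0.504, 0.0452, 0.0534]
ee_rot: [-179.9, 0.0, -98.7]
ft_force: [-0.4, -0.1, 1.0]
gripper_width: 0.277
gripper_force: 0.0
clamp xyz mm [-38.3  19.8  53.4] yaw -98.70207155171816 polar r,phi 43.159459521250554 -95.35992419987119 F [-0.4 -0.1  1. ] q [ -3.  25. -27.  38.  -0. -84.]
```

```bash
python3 -m creep '[{"tx":-0.02,"ty":-0.43,"tz":0,"rx":0,"ry":0,"rz":-6.5,"hand":-0.45},{"tx":-0.02,"ty":-0.43,"tz":0,"rx":0,"ry":0,"rz":-6.5,"hand":-0.45},{"tx":-0.02,"ty":-0.43,"tz":0,"rx":0,"ry":0,"rz":-6.5,"hand":-0.45},{"tx":-0.02,"ty":-0.43,"tz":0,"rx":0,"ry":0,"rz":-6.5,"hand":-0.45},{"tx":-0.02,"ty":-0.43,"tz":0,"rx":0,"ry":0,"rz":-6.5,"hand":-0.45},{"tx":0,"ty":0,"tz":0,"rx":0,"ry":0,"rz":0,"hand":-0.45},{"tx":0,"ty":0,"tz":0,"rx":0,"ry":0,"rz":0,"hand":-0.45}]'; python3 rel.py
cat > nut.py <<'E'
from h import *
c=cam('wrist');W=cloud(c);T=c['T']
s=r.read_state();p=s['eef_pos']
# wing points between the fingers, and nut height, in polar coords about the post
d=W-np.r_[.508,.0882,0]; rr=np.linalg.norm(d[...,:2],axis=-1)
for lo,hi,n in((.046,.054,'tip'),(.030,.044,'mid'),):
    m=(rr>lo)&(rr<hi)&(d[...,2]>.03)&(d[...,2]<.075)
    ph=np.degrees(np.arctan2(d[...,1],d[...,0]))[m]%360; z=d[...,2][m]
    t=np.degrees(np.arctan2(p[1]-.0882,p[0]-.508))%360
    h=abs((ph-t+180)%360-180)<25
    H,e=np.histogram((ph[h]-t+180)%360-180,bins=np.arange(-25,26,2.5))
    zz=[round(float(1e3*np.median(z[h][np.abs((ph[h]-t+180)%360-180-(x+1.25))<1.25])),0) if k else 0 for k,x in zip(H,e)]
    print(n,'tool phi',round(t,1),list(zip(e[:-1],H.tolist(),zz)))
E
python3 nut.py
```

```text
time: 11.93
eef_pos: [0.5237, 0.048, 0.0528]
ee_rot: [-180.0, -0.0, -66.8]
ft_force: [-0.5, 0.5, -0.2]
gripper_width: 0.272
gripper_force: 0.0
clamp xyz mm [-43.2   0.5  52.8] yaw -66.78398935075184 polar r,phi 43.204240971534034 -68.64354911847414 F [-0.5  0.5 -0.2] q [  -3.   27.  -24.   40.   -0. -116.]
tip tool phi 291.0 [(np.float64(-25.0), 0, 0), (np.float64(-22.5), 0, 0), (np.float64(-20.0), 0, 0), (np.float64(-17.5), 0, 0), (np.float64(-15.0), 33, 65.0), (np.float64(-12.5), 28, 63.0), (np.float64(-10.0), 42, 59.0), (np.float64(-7.5), 57, 59.0), (np.float64(-5.0), 59, 59.0), (np.float64(-2.5), 50, 59.0), (np.float64(0.0), 44, 57.0), (np.float64(2.5), 0, 0), (np.float64(5.0), 0, 0), (np.float64(7.5), 0, 0), (np.float64(10.0), 0, 0), (np.float64(12.5), 41, 64.0), (np.float64(15.0), 18, 64.0), (np.float64(17.5), 0, 0), (np.float64(20.0), 2, 74.0), (np.float64(22.5), 6, 69.0)]
mid tool phi 291.0 [(np.float64(-25.0), 0, 0), (np.float64(-22.5), 0, 0), (np.float64(-20.0), 21, 67.0), (np.float64(-17.5), 47, 66.0), (np.float64(-15.0), 5, 65.0), (np.float64(-12.5), 7, 56.0), (np.float64(-10.0), 57, 57.0), (np.float64(-7.5), 70, 58.0), (np.float64(-5.0), 69, 58.0), (np.float64(-2.5), 76, 58.0), (np.float64(0.0), 72, 56.0), (np.float64(2.5), 21, 55.0), (np.float64(5.0), 0, 0), (np.float64(7.5), 0, 0), (np.float64(10.0), 0, 0), (np.float64(12.5), 0, 0), (np.float64(15.0), 28, 66.0), (np.float64(17.5), 44, 66.0), (np.float64(20.0), 3, 62.0), (np.float64(22.5), 0, 0)]
```

The nut has dropped: the wing top now reads 59 mm, as 33+26 predicts. I lower the fingers and turn forward.

```bash
python3 -m creep '[{"tx":0,"ty":0,"tz":0.9,"rx":0,"ry":0,"rz":0,"hand":-0.45},{"tx":-0.02,"ty":0.48,"tz":0,"rx":0,"ry":0,"rz":6.5,"hand":-0.45},{"tx":-0.02,"ty":0.48,"tz":0,"rx":0,"ry":0,"rz":6.5,"hand":-0.45},{"tx":-0.02,"ty":0.48,"tz":0,"rx":0,"ry":0,"rz":6.5,"hand":-0.45},{"tx":-0.02,"ty":0.48,"tz":0,"rx":0,"ry":0,"rz":6.5,"hand":-0.45},{"tx":-0.02,"ty":0.48,"tz":0,"rx":0,"ry":0,"rz":6.5,"hand":-0.45},{"tx":-0.02,"ty":0.48,"tz":0,"rx":0,"ry":0,"rz":6.5,"hand":-0.45},{"tx":-0.02,"ty":0.48,"tz":0,"rx":0,"ry":0,"rz":6.5,"hand":-0.45},{"tx":0,"ty":0,"tz":0,"rx":0,"ry":0,"rz":0,"hand":-0.45}]'; python3 rel.py;python3 nut.py
```

```text
time: 12.73
eef_pos: [0.4895, 0.0471, 0.0427]
ee_rot: [179.9, -0.0, -112.4]
ft_force: [0.5, -0.5, 0.4]
gripper_width: 0.274
gripper_force: 0.0
clamp xyz mm [-31.2  32.6  42.7] yaw -112.4109279022254 polar r,phi 45.11165609860939 -114.26921035765436 F [ 0.5 -0.5  0.4] q [ -3.  24. -29.  36.   0. -71.]
tip tool phi 246.6 [(np.float64(-25.0), 0, 0), (np.float64(-22.5), 0, 0), (np.float64(-20.0), 0, 0), (np.float64(-17.5), 0, 0), (np.float64(-15.0), 75, 61.0), (np.float64(-12.5), 16, 62.0), (np.float64(-10.0), 0, 0), (np.float64(-7.5), 0, 0), (np.float64(-5.0), 0, 0), (np.float64(-2.5), 0, 0), (np.float64(0.0), 64, 56.0), (np.float64(2.5), 67, 59.0), (np.float64(5.0), 62, 59.0), (np.float64(7.5), 63, 59.0), (np.float64(10.0), 66, 58.0), (np.float64(12.5), 82, 61.0), (np.float64(15.0), 5, 67.0), (np.float64(17.5), 0, 0), (np.float64(20.0), 0, 0), (np.float64(22.5), 0, 0)]
mid tool phi 246.6 [(np.float64(-25.0), 0, 0), (np.float64(-22.5), 0, 0), (np.float64(-20.0), 25, 64.0), (np.float64(-17.5), 72, 62.0), (np.float64(-15.0), 0, 0), (np.float64(-12.5), 0, 0), (np.float64(-10.0), 0, 0), (np.float64(-7.5), 0, 0), (np.float64(-5.0), 0, 0), (np.float64(-2.5), 14, 52.0), (np.float64(0.0), 79, 56.0), (np.float64(2.5), 83, 57.0), (np.float64(5.0), 79, 58.0), (np.float64(7.5), 78, 58.0), (np.float64(10.0), 68, 57.0), (np.float64(12.5), 11, 56.0), (np.float64(15.0), 57, 62.0), (np.float64(17.5), 36, 61.0), (np.float64(20.0), 0, 0), (np.float64(22.5), 0, 0)]
```

```bash
python3 -m creep '[{"tx":-0.05,"ty":0.49,"tz":0,"rx":0,"ry":0,"rz":6.5,"hand":-0.45},{"tx":-0.05,"ty":0.49,"tz":0,"rx":0,"ry":0,"rz":6.5,"hand":-0.45},{"tx":-0.05,"ty":0.49,"tz":0,"rx":0,"ry":0,"rz":6.5,"hand":-0.45},{"tx":-0.05,"ty":0.49,"tz":0,"rx":0,"ry":0,"rz":6.5,"hand":-0.45},{"tx":-0.03,"ty":0.49,"tz":0,"rx":0,"ry":0,"rz":6.5,"hand":-0.45},{"tx":-0.03,"ty":0.49,"tz":0,"rx":0,"ry":0,"rz":6.5,"hand":-0.45},{"tx":-0.03,"ty":0.49,"tz":0,"rx":0,"ry":0,"rz":6.5,"hand":-0.45},{"tx":0,"ty":0,"tz":0,"rx":0,"ry":0,"rz":0,"hand":-0.45}]'; python3 rel.py;python3 nut.py | grep tip
```

```text
time: 13.45
eef_pos: [0.4673, 0.0716, 0.0431]
ee_rot: [180.0, -0.0, -157.6]
ft_force: [-0.0, -0.5, -0.3]
gripper_width: 0.276
gripper_force: 0.0
clamp xyz mm [-0.1 44.  43.1] yaw -157.58854857602805 polar r,phi 43.9729601678817 -157.8666075448816 F [-0.  -0.5 -0.3] q [ -0.  23. -32.  35.   0. -23.]
tip tool phi 202.6 [(np.float64(-25.0), 0, 0), (np.float64(-22.5), 11, 60.0), (np.float64(-20.0), 0, 0), (np.float64(-17.5), 0, 0), (np.float64(-15.0), 61, 61.0), (np.float64(-12.5), 36, 59.0), (np.float64(-10.0), 0, 0), (np.float64(-7.5), 0, 0), (np.float64(-5.0), 0, 0), (np.float64(-2.5), 0, 0), (np.float64(0.0), 39, 53.0), (np.float64(2.5), 84, 56.0), (np.float64(5.0), 66, 57.0), (np.float64(7.5), 66, 57.0), (np.float64(10.0), 72, 57.0), (np.float64(12.5), 87, 59.0), (np.float64(15.0), 20, 66.0), (np.float64(17.5), 0, 0), (np.float64(20.0), 0, 0), (np.float64(22.5), 0, 0)]
```

```bash
python3 -m creep '[{"tx":-0.03,"ty":0.31,"tz":0,"rx":0,"ry":0,"rz":4,"hand":-0.45},{"tx":-0.03,"ty":0.31,"tz":0,"rx":0,"ry":0,"rz":4,"hand":-0.45},{"tx":-0.03,"ty":0.31,"tz":0,"rx":0,"ry":0,"rz":4,"hand":-0.45},{"tx":-0.03,"ty":0.31,"tz":0,"rx":0,"ry":0,"rz":4,"hand":-0.45},{"tx":-0.02,"ty":0.31,"tz":0,"rx":0,"ry":0,"rz":4,"hand":-0.45},{"tx":-0.02,"ty":0.31,"tz":0,"rx":0,"ry":0,"rz":4,"hand":-0.45},{"tx":0,"ty":0,"tz":0,"rx":0,"ry":0,"rz":0,"hand":-0.45}]'; python3 rel.py; python3 -m creep '[{"tx":-0.02,"ty":0.31,"tz":0,"rx":0,"ry":0,"rz":4,"hand":-0.45},{"tx":-0.02,"ty":0.31,"tz":0,"rx":0,"ry":0,"rz":4,"hand":-0.45},{"tx":-0.02,"ty":0.31,"tz":0,"rx":0,"ry":0,"rz":4,"hand":-0.45},{"tx":0,"ty":0,"tz":0,"rx":0,"ry":0,"rz":0,"hand":-0.45},{"tx":0,"ty":0,"tz":0,"rx":0,"ry":0,"rz":0,"hand":-0.45}]'; python3 rel.py;python3 nut.py | grep tip
```

```text
time: 14.08
eef_pos: [0.465, 0.0896, 0.0431]
ee_rot: [-180.0, -0.0, 178.7]
ft_force: [0.3, -1.1, -0.2]
gripper_width: 0.279
gripper_force: 0.0
clamp xyz mm [17.4 39.3 43.1] yaw 178.67520634944097 polar r,phi 42.976620719630425 178.17742302608394 F [ 0.3 -1.1 -0.2] q [  2.  23. -32.  35.  -0.   3.]
time: 14.5
eef_pos: [0.4662, 0.0982, 0.043]
ee_rot: [-179.9, -0.0, 166.9]
ft_force: [-1.7, -2.7, -1.4]
gripper_width: 0.274
gripper_force: 2.0
clamp xyz mm [25. 35. 43.] yaw 166.87987972682348 polar r,phi 42.998348217576485 166.52533027196912 F [-1.7 -2.7 -1.4] q [  3.  23. -32.  35.  -0.  16.]
tip tool phi 166.4 [(np.float64(-25.0), 63, 61.0), (np.float64(-22.5), 98, 62.0), (np.float64(-20.0), 0, 0), (np.float64(-17.5), 0, 0), (np.float64(-15.0), 44, 60.0), (np.float64(-12.5), 52, 61.0), (np.float64(-10.0), 0, 0), (np.float64(-7.5), 0, 0), (np.float64(-5.0), 0, 0), (np.float64(-2.5), 0, 0), (np.float64(0.0), 1, 55.0), (np.float64(2.5), 111, 53.0), (np.float64(5.0), 66, 56.0), (np.float64(7.5), 63, 56.0), (np.float64(10.0), 69, 56.0), (np.float64(12.5), 98, 56.0), (np.float64(15.0), 29, 66.0), (np.float64(17.5), 0, 0), (np.float64(20.0), 4, 64.0), (np.float64(22.5), 98, 61.0)]
```

```bash
for i in 1 2 3; do python3 -m creep '[{"tx":-0.01,"ty":0.15,"tz":0,"rx":0,"ry":0,"rz":2,"hand":-0.45},{"tx":-0.01,"ty":0.15,"tz":0,"rx":0,"ry":0,"rz":2,"hand":-0.45},{"tx":0,"ty":0,"tz":0,"rx":0,"ry":0,"rz":0,"hand":-0.45},{"tx":0,"ty":0,"tz":0,"rx":0,"ry":0,"rz":0,"hand":-0.45}]'>/dev/null; python3 rel.py; done;python3 nut.py | grep tip
```

```text
clamp xyz mm [27.1 33.3 43. ] yaw 162.75400760604043 polar r,phi 42.9140167628357 162.86930312572548 F [-1.4 -5.1 -1.3] q [  3.  23. -31.  35.  -0.  21.]
clamp xyz mm [28.9 31.7 43. ] yaw 158.73683135843103 polar r,phi 42.87105735658449 159.6539011034008 F [-4.3 -7.5 -0.8] q [  4.  23. -31.  36.  -0.  25.]
clamp xyz mm [30.2 30.3 42.9] yaw 154.7123983773071 polar r,phi 42.728147166604465 157.07148857467777 F [ -4.6 -12.6   1. ] q [  4.  24. -31.  36.  -0.  29.]
tip tool phi 157.1 [(np.float64(-25.0), 138, 62.0), (np.float64(-22.5), 37, 61.0), (np.float64(-20.0), 0, 0), (np.float64(-17.5), 11, 63.0), (np.float64(-15.0), 185, 62.0), (np.float64(-12.5), 7, 52.0), (np.float64(-10.0), 0, 0), (np.float64(-7.5), 0, 0), (np.float64(-5.0), 0, 0), (np.float64(-2.5), 0, 0), (np.float64(0.0), 13, 50.0), (np.float64(2.5), 109, 54.0), (np.float64(5.0), 64, 56.0), (np.float64(7.5), 67, 56.0), (np.float64(10.0), 68, 56.0), (np.float64(12.5), 86, 60.0), (np.float64(15.0), 12, 64.0), (np.float64(17.5), 0, 0), (np.float64(20.0), 28, 63.0), (np.float64(22.5), 30, 63.0)]
```

```bash
for i in 1 2; do python3 -m creep '[{"tx":-0.01,"ty":0.15,"tz":0,"rx":0,"ry":0,"rz":1,"hand":-0.45},{"tx":-0.01,"ty":0.15,"tz":0,"rx":0,"ry":0,"rz":1,"hand":-0.45},{"tx":0,"ty":0,"tz":0,"rx":0,"ry":0,"rz":0,"hand":-0.45},{"tx":0,"ty":0,"tz":0,"rx":0,"ry":0,"rz":0,"hand":-0.45}]'>/dev/null; python3 rel.py; done;python3 nut.py | grep tip
```

```text
clamp xyz mm [31.4 29.1 42.7] yaw 152.692746329945 polar r,phi 42.81031650294241 154.89103987818876 F [ -7.5 -19.3   3.2] q [  4.  24. -31.  36.  -0.  32.]
clamp xyz mm [32.5 28.  42.6] yaw 150.6610755081446 polar r,phi 42.883224349391675 152.7590552184974 F [-10.2 -24.3   6. ] q [  5.  24. -30.  36.  -1.  34.]
tip tool phi 152.8 [(np.float64(-25.0), 131, 62.0), (np.float64(-22.5), 35, 59.0), (np.float64(-20.0), 0, 0), (np.float64(-17.5), 3, 58.0), (np.float64(-15.0), 146, 62.0), (np.float64(-12.5), 4, 45.0), (np.float64(-10.0), 0, 0), (np.float64(-7.5), 0, 0), (np.float64(-5.0), 0, 0), (np.float64(-2.5), 0, 0), (np.float64(0.0), 4, 49.0), (np.float64(2.5), 105, 53.0), (np.float64(5.0), 66, 55.0), (np.float64(7.5), 65, 55.0), (np.float64(10.0), 68, 55.0), (np.float64(12.5), 93, 63.0), (np.float64(15.0), 11, 61.0), (np.float64(17.5), 0, 0), (np.float64(20.0), 39, 63.0), (np.float64(22.5), 22, 57.0)]
```

```bash
python3 -m creep '[{"tx":-0.01,"ty":0.1,"tz":0,"rx":0,"ry":0,"rz":0.5,"hand":-0.45},{"tx":0,"ty":0,"tz":0,"rx":0,"ry":0,"rz":0,"hand":-0.45},{"tx":0,"ty":0,"tz":0,"rx":0,"ry":0,"rz":0,"hand":-0.45}]'>/dev/null; python3 rel.py
python3 - <<'E'
from h import *
c=cam('wrist');W=cloud(c);d=W-np.r_[.508,.0882,0];rr=np.linalg.norm(d[...,:2],axis=-1);ph=np.degrees(np.arctan2(d[...,1],d[...,0]))
m=(rr>.028)&(rr<.054)&(ph>155)&(ph<162.5)&(d[...,2]>.04)&(d[...,2]<.075)
print('wing top mm',np.percentile(1e3*d[...,2][m],[5,25,50,75,95]))
E
```

```text
clamp xyz mm [32.8 27.6 42.5] yaw 150.15541599631186 polar r,phi 42.899651701458595 152.09369506499948 F [-11.  -26.2   7. ] q [  5.  24. -30.  36.  -1.  35.]
wing top mm [46.06575011 53.64492973 54.56074933 55.25274903 56.02844022]
```

```bash
python3 -m creep '[{"tx":0,"ty":-0.3,"tz":0,"rx":0,"ry":0,"rz":0,"hand":-0.4},{"tx":0,"ty":-0.3,"tz":0,"rx":0,"ry":0,"rz":0,"hand":-0.35},{"tx":0,"ty":-0.3,"tz":0,"rx":0,"ry":0,"rz":0,"hand":-0.3},{"tx":0,"ty":-0.1,"tz":0,"rx":0,"ry":0,"rz":-3,"hand":-0.3},{"tx":0,"ty":0,"tz":0,"rx":0,"ry":0,"rz":0,"hand":-0.3},{"tx":0,"ty":0,"tz":0,"rx":0,"ry":0,"rz":0,"hand":-0.3}]'; python3 rel.py; python3 nut.py|grep tip
```

```text
time: 17.12
eef_pos: [0.4692, 0.1047, 0.0435]
ee_rot: [179.9, 0.0, 153.1]
ft_force: [-0.1, 0.4, -0.0]
gripper_width: 0.35
gripper_force: 0.0
clamp xyz mm [29.9 29.8 43.5] yaw 153.05858765173923 polar r,phi 42.198132081270494 156.91614369495298 F [-0.1  0.4 -0. ] q [  4.  23. -31.  35.   0.  31.]
tip tool phi 156.9 [(np.float64(-25.0), 0, 0), (np.float64(-22.5), 1, 75.0), (np.float64(-20.0), 78, 62.0), (np.float64(-17.5), 151, 62.0), (np.float64(-15.0), 0, 0), (np.float64(-12.5), 0, 0), (np.float64(-10.0), 0, 0), (np.float64(-7.5), 0, 0), (np.float64(-5.0), 0, 0), (np.float64(-2.5), 0, 0), (np.float64(0.0), 6, 43.0), (np.float64(2.5), 108, 53.0), (np.float64(5.0), 67, 56.0), (np.float64(7.5), 66, 56.0), (np.float64(10.0), 62, 56.0), (np.float64(12.5), 42, 55.0), (np.float64(15.0), 50, 62.0), (np.float64(17.5), 75, 62.0), (np.float64(20.0), 0, 0), (np.float64(22.5), 0, 0)]
```

```bash
python3 -m creep '[{"tx":0,"ty":-0.2,"tz":0,"rx":0,"ry":0,"rz":0,"hand":-0.3},{"tx":0,"ty":0,"tz":-2,"rx":0,"ry":0,"rz":0,"hand":-0.3},{"tx":0,"ty":0,"tz":-3,"rx":0,"ry":0,"rz":0,"hand":-0.3},{"tx":0,"ty":0,"tz":-4,"rx":0,"ry":0,"rz":0,"hand":-0.3},{"tx":0,"ty":0,"tz":-4,"rx":0,"ry":0,"rz":0,"hand":-0.3},{"tx":-4,"ty":0,"tz":0,"rx":0,"ry":0,"rz":0,"hand":-0.3},{"tx":-4,"ty":0,"tz":0,"rx":0,"ry":0,"rz":0,"hand":-0.3},{"tx":-4,"ty":0,"tz":0,"rx":0,"ry":0,"rz":0,"hand":-0.3},{"tx":0,"ty":0,"tz":0,"rx":0,"ry":0,"rz":0,"hand":-0.3},{"tx":0,"ty":0,"tz":0,"rx":0,"ry":0,"rz":0,"hand":-0.3}]'; python3 look.py m
python3 - <<'E'
from h import *
W=np.load('w.npz')['W'];d=W-np.r_[.508,.0882,0];rr=np.linalg.norm(d[...,:2],axis=-1)
m=(rr>.028)&(rr<.056)&(d[...,2]>.045)&(d[...,2]<.075);ph=np.degrees(np.arctan2(d[...,1],d[...,0]))%180
print('wing ang',np.median(ph[m]),'top',np.median(1e3*d[...,2][m]),m.sum())
m=(rr>.010)&(rr<.018)&(d[...,2]>.05);print('hub top (start 73.5, want <61.5)',np.percentile(1e3*d[...,2][m],[25,50,75,95]))
E
```

```text
time: 18.0
eef_pos: [0.5759, 0.0473, 0.1726]
ee_rot: [180.0, -0.0, 152.9]
ft_force: [-1.3, 0.6, 0.3]
gripper_width: 0.349
gripper_force: 0.0
[0.57447969 0.04805159 0.17261333] [-1.79981743e+02 -7.93673521e-02  1.52983219e+02] [-0.34382984  0.28336261  0.07146984] 0.3496124860650076 18.05
mount [[-0.0, -0.958, -0.288, 0.073], [1.0, 0.0, -0.001, -0.0], [0.001, -0.288, 0.958, -0.142], [0.0, 0.0, 0.0, 1.0]]
wing ang 165.51753012973944 top 54.47666538078522 688
hub top (start 73.5, want <61.5) [53.97537509 58.25791314 59.45341788 60.31342155]
```

View pics/m.png

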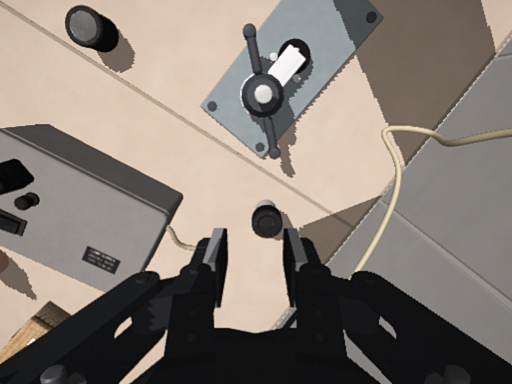

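The nut (263,95) is run down, with its wings 2.21 rad clockwise of clamp x and the hub top at about 60 mm. The puck (297,55) is under the strap against the dowels, and the gripper is clear.

```bash
python3 -c "
from plant import r
print(r.hand_in())"
```

```text
the job is handed in; nothing more can be done
None
```

The job is handed in, though no verdict came back: the puck sits against both dowels, and the nut dropped over the thread start and was turned to its stop (about 2.2 rad, underside about 29 mm), but I couldn't measure the strap's force on the puck.

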